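Pass the sawn blank through the go gate

TASK

Check the width of the sawn aluminium blank: with the fingertips, line it up with the go gate and push it along the dark steel plate through the gap between the two fixed jaws, without forcing it against them, until all of it lies clear beyond the jaws, flat on the plate and at rest. Never lift or tip the blank, and leave the tool holder, the brass setting ring and the deburring tool where they are.

Things in the scene. Friction and masses are not known exactly. Their poses are not given: they have to be found in the camera images.
- go_gate: Fixed dark steel plate, 20 mm thick, on the bench; two light steel jaws on it (see gap). Origin: underside, below the middle of the gap. x along the passage, entry to exit side; y across; z up. Plate spans x -270 to 200, y -135 to 135 mm. On the entry side lead-in cheeks, tall as the jaws, flare 20 degrees outwards from x -20, y +-46.5 to x -54, y +-58.8 mm.
- gap (a point): Middle of the gap between the jaws, on the plate's top face (20 mm above the bench); axes as go_gate. Gap 93 mm wide (y -46.5 to 46.5). Jaws: 40 mm long (x -20 to 20), 46 mm wide, 35 mm tall above the plate, green strips on top along the gap.
- blank: Loose sawn aluminium block 120 (x) x 90 (y) x 22 (z) mm, about 0.6 kg; blue stripe across the top at its -x end. Origin: centre of underside. Starts flat on the plate on the entry side, stripe end away from the gate, up to 42 mm off the middle line, turned up to 23 degrees. Its 90 mm width must pass the gap. Dry friction: it stays where it is left.
- tool_holder: Bystander: steel collet chuck standing in a round red base on the exit part of the plate, beside the way; 58 mm across, 125 mm tall. Origin: centre of its underside.
- setting_ring: Bystander: brass ring, 52 mm outside, 28 mm bore, 20 mm tall, lying flat on the exit part of the plate, beside the way on the side opposite the tool holder. Origin: centre of its underside.
- deburring_tool: Bystander: small deburring tool, blue handle and thin bent steel blade, 135 mm long, 18 mm high, lying on the bench beyond the exit end of the plate. Origin: under the front of its handle.
Not all that is in view belongs to the job. Several things have the shape of the blank; the one meant has the colours described above.

How it is judged:
On the way:
1. the blank is in the gap, between the two jaws (x of blank in the frame of go_gate between -0.04 and 0.04 m and y of blank in the frame of go_gate between -0.008 and 0.008 m and angle between the x axis of blank and the x axis of go_gate, either way round below 0.12 rad), for 0.05 s.
At the end, for the whole second after the job is handed in: The whole blank lies beyond the exit faces of the jaws (its centre 81 to 190 mm past the middle of the gap and within 60 mm of the middle line), flat on the plate (within 3 mm and 0.04 rad) and at rest (x of blank in the frame of go_gate between 0.081 and 0.19 m and y of blank in the frame of go_gate between -0.06 and 0.06 m and z of blank in the frame of go_gate between 0.017 and 0.023 m and angle between blank's own z axis and vertical below 0.04 rad and linear speed of blank below 0.01 m/s); the robot touches nothing.
It fails at once if the blank is lifted more than 6 mm off the plate or dropped off it (z of blank in the frame of go_gate above 0.026 m or z of blank in the frame of go_gate below 0.014 m).
It fails at once if the blank is tipped by more than 0.12 rad (angle between blank's own z axis and vertical above 0.12 rad).
It fails at once if the blank is forced against the jaws or plate (more than 80 N) (contact force between blank and go_gate above 80 N).
It fails at once if the tool holder is moved more than 15 mm or tipped (distance of tool_holder from where it was at the start of the episode above 0.015 m or angle between tool_holder's own z axis and vertical above 0.2 rad).
It fails at once if the setting ring or the deburring tool is moved more than 15 mm (distance of any of setting_ring, deburring_tool from where it was at the start of the episode above 0.015 m).
It also fails if it takes over 67 s, if anything falls off the work surface, if the arm or the gripper's body presses on something with over 40 N, if the wrist force passes 120 N, or if a joint passes its speed limit or range.

ROBOT

A 7-joint arm with a two-finger parallel gripper is mounted at the origin on the work surface. World frame = base frame: x ahead of the robot, y to its left, z up, the work surface at z = 0. Lengths are in m, angles in rad, forces in N, time in s.
With the tool pointing down it reaches from about 0.425 to 0.875 m from the base axis. Payload 4.7 kg.
Tool frame: the origin (TCP) lies at the very end of the fingers, on their centre line; the grasp point (between the pads) lies 19 mm behind it (grip_point_offset is the distance from the TCP to the grasp point, in m); x points along the fingers, z is the direction in which the jaws open and shut, and the axes are right-handed (so a half turn about x gives the same grasp; the last joint's range is limited). The gripper opens to 87 mm and grips with 3 to 60 N. Pads are 19 mm wide; open, the fingers measure 117 mm over their backs; the gripper's body (75 mm by 190 mm) begins 51 mm behind the grasp point.
Start: joints at [-1.33, 0.321, -0.07, 1.45, 0.023, 1.371, -0.057], TCP at [0.146, 0.633, 0.223] pointing down, gripper open.
Joint ranges: [-2.86, 2.86], [-0.3, 2.09], [-1.38, 1.24], [0.06, 2.45], [-1.56, 4.7], [0.09, 2.05], [-2.69, 2.69]. Speed limits (rad/s): [2.57, 2.57, 3.14, 3.14, 3.14, 3.14, 3.14].

INTERFACE

Orientations are given as a rotation vector (axis times angle).
In Python, from bench import get_state, get_image, calibration, close_job, grip_point_offset gives the robot as it stands.
- The arm moves only by the tool play_rows, never from a script. Its argument "targets" is a list of rows, each an object with "claw": the closure, from 0 (fully open) to 1 (shut); "linear": the shift along the tool's x, y, z as a fraction of full scale, a list of three; "rotation": the turn, a rotation vector about the tool's x, y, z as a fraction of full scale, a list of three. In form: [{"claw": claw, "linear": [x, y, z], "rotation": [wx, wy, wz]}, ...]. A call has 1 to 10 rows; each row shifts and turns the pose as measured when the row begins, along the tool's axes as they then stand; what a row does not reach is not made up. Full scale, the value 1, is 2.5 cm for a shift and 90 degrees for a turn. A row lasts 1/12 s, in which the tool goes at most 41.7 mm and 7.16 degrees, less where a joint would pass 70% of its speed; a pose out of reach is approached as far as the arm can. A call with a number of a shift or a turn outside -1 to 1 is refused whole. A call with a gripper value outside its range is refused whole. The fingers move at their own pace and stop on an object; "newtons" is the grip in N (left out, the last holds). Time passes only in rows, so rows that do not move let the fingers close. It gives the time, the measured TCP pose, the force and the opening at its end, in the units of the state.
- get_state(): the state, without advancing time (a new reading comes with each control period).
- get_image(name): name is "side" or "top"; returns the picture (480x640x3 uint8, blue, green, red); there is no depth.
- calibration(name): a dict with "fx", "fy", "cx", "cy" (pixels), "rvec" (rotation vector, rad) and "tvec" (3), from world to camera coordinates, as OpenCV has them. Camera axes: x right, y down, z forward; pixel columns grow to the right and rows downward; lengths in m; the calibration is good to about 2 mm. A picture is of the moment at which its call begins. calibration takes no time and is no camera call.
- close_job(): hands the job in, once; it reports no verdict.
The state is a dict: "time": time; "joint_positions": joint angles; "qd": joint speeds; "joint_torque": joint torques, N m; "position": TCP position; "tool_rot": TCP orientation; "ft_force": force on the tool from outside, world axes, zero at the start; "torque": the same for the moment, N m; "grip_width": opening from 0.0 (shut) to 1.0 (fully open).
Only numpy, scipy, OpenCV 4.12 (cv2) and the standard library are available. Lean on these libraries where they do the work, as an engineer would, in place of code of your own. Each camera call takes 0.05 s, during which the arm holds its last target. There are 200 camera calls.

## Working session

There is one attempt and no reset: what is moved stays moved. The work goes in short steps, Python scripts to look and compute and a tool call to move; the robot and the scene stay as the last step left them, time stands still between calls to the robot, and variables do not carry over. Pictures are saved under pics/ and viewed, about 8 in all and at most 12, crops included, and the job is handed in when it is done.

Besides the shell and the picture viewer there is one more tool, called by a JSON object that holds its "fn" and its "kwargs", one argument or row to a line. play_rows: Moves the arm, as the interface text tells. Shift numbers are shares of 2.5 cm and turn numbers shares of 90 degrees, none past 1 either way. Its arguments: {"type":"object","properties":{"targets":{"type":"array"},"newtons":{"type":"number"}},"required":["targets"]}

```bash
mkdir -p pics; ls
python3 - <<'E'
from bench import *
import cv2,numpy as np
print(get_state())
for n in ("top","side"):
    cv2.imwrite(f"pics/{n}0.png",get_image(n)); c=calibration(n); print(n,c)
E
```

```text
pics
{'time': 0.0, 'joint_positions': array([-1.32991722,  0.3218103 , -0.07007763,  1.45168031,  0.02263371,
        1.37081449, -0.05692412]), 'qd': array([ 1.34551397e-03, -2.57663642e-04, -4.55454932e-04,  1.14485835e-03,
        8.29387790e-05, -7.75608356e-04, -3.45953178e-04]), 'joint_torque': array([ 9.50611093e-05, -4.91298795e+01, -4.03780835e-01, -3.12517798e+01,
       -6.37466437e-02,  4.38224024e-02,  1.80315692e-04]), 'position': array([0.14608514, 0.63279382, 0.22146707]), 'tool_rot': array([-1.04184028,  1.30942955,  1.03966407]), 'ft_force': array([ 1.21425538,  0.0522568 , -0.78163817]), 'torque': array([-0.0031153 , -0.04667417,  0.0233705 ]), 'grip_width': 1.0020580343891121}
top {'fx': 483.70051909880306, 'fy': 483.70051909880306, 'cx': 302.40628547492884, 'cy': 246.36061841194982, 'rvec': array([ 2.18768391, -2.15436841,  0.14126587]), 'tvec': array([-0.06585464,  0.40759439,  1.43007561])}
side {'fx': 542.6335047433876, 'fy': 542.6335047433876, 'cx': 321.23209204971954, 'cy': 238.92011568079332, 'rvec': array([ 0.13776176, -2.80900482,  1.34531465]), 'tvec': array([0.39414406, 0.10082398, 1.39490878])}
```

View pics/top0.png

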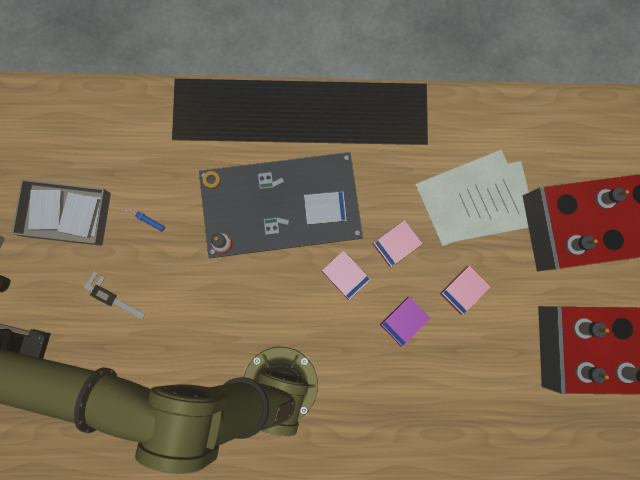

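View pics/side0.png

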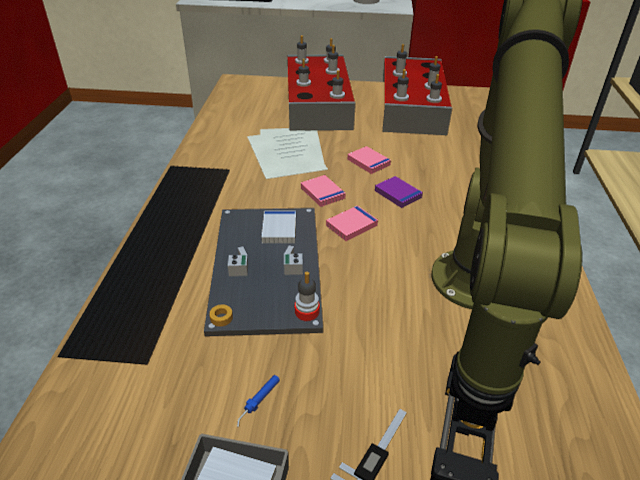

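The top view shows the plate with corners near (199,171), (350,153), (363,240) and (208,258). The jaws are at (265,181) and (272,227), and the blank with its blue stripe is around (325,207). The exit is to the left, towards world +y. The ring is at (211,180) and the holder at (221,242). The side view agrees with this.

```bash
cat > h.py <<'E'
from bench import *
import cv2,numpy as np
from scipy.spatial.transform import Rotation as R
def ray(n,uv,z):
    c=calibration(n); M=cv2.Rodrigues(c["rvec"])[0]; t=c["tvec"]
    K=np.array([[c["fx"],0,c["cx"]],[0,c["fy"],c["cy"]],[0,0,1]])
    uv=np.atleast_2d(np.float64(uv)); d=(M.T@np.linalg.inv(K)@np.c_[uv,np.ones(len(uv))].T).T
    o=-M.T@t; return (o+d*((z-o[2])/d[:,2])[:,None])[:,:2]
def big(m): return max(cv2.findContours(m.astype(np.uint8),cv2.RETR_EXTERNAL,cv2.CHAIN_APPROX_NONE)[0],key=cv2.contourArea)
def rect(n,m,z):  # min-area rect on world plane
    p=ray(n,big(m)[:,0,:],z)
    (c,s,a)=cv2.minAreaRect((p*1000).astype(np.float32)); return np.array(c)/1000,s,a
E
python3 - <<'E'
from h import *
im=cv2.imread("pics/top0.png"); hsv=cv2.cvtColor(im,cv2.COLOR_BGR2HSV)
roi=np.zeros(im.shape[:2],bool); roi[148:265,190:372]=1
m=roi&(hsv[...,2]<110)&(hsv[...,1]<80)
m=cv2.morphologyEx(m.astype(np.uint8),cv2.MORPH_CLOSE,np.ones((9,9)))
print("plate",rect("top",m,.02))
br=np.zeros_like(roi); br[185:230,296:350]=1
b,g,r=[im[...,i].astype(int) for i in range(3)]
blue=br&(b-r>50); white=br&(im.min(2)>120)
print("blank",rect("top",blue|white,.042),"blue",rect("top",blue,.042), "white",rect("top",white,.042))
print("base origin test", ray("top",[[283,380]],0.0))
gr=np.zeros_like(roi); gr[165:240,250:295]=1
green=gr&(g-r>25)&(g-b>5)
n,l,s,c=cv2.connectedComponentsWithStats(green.astype(np.uint8)); 
for i in range(1,n): print("green",s[i],c[i],ray("top",c[i],.055))
out=im[145:265,190:375].copy(); out[(m[145:265,190:375]>0)^(cv2.erode(m,np.ones((3,3)))[145:265,190:375]>0)]=(0,255,255)
cv2.imwrite("pics/c1.png",cv2.resize(out,None,fx=4,fy=4,interpolation=cv2.INTER_NEAREST))
s=cv2.imread("pics/side0.png")[200:340,195:335]
E
```

```text
plate (array([0.53793274, 0.01039334]), (271.0501403808594, 469.3287658691406), 8.226329803466797)
blank (array([ 0.52529333, -0.1249437 ]), (89.19972229003906, 118.65797424316406), 6.23717737197876) blue (array([ 0.53183685, -0.17437379]), (83.17355346679688, 10.428059577941895), 5.6466217041015625) white (array([ 0.52442969, -0.11743933]), (89.28474426269531, 103.38902282714844), 6.361608982086182)
base origin test [[ 0.01227954 -0.00824449]]
green [260 183  12   4  29] [265.75862069 184.68965517] [[0.58809006 0.0527466 ]]
green [265 219  12   4  31] [270.09677419 220.58064516] [[0.48007433 0.03747125]]
```

View pics/c1.png

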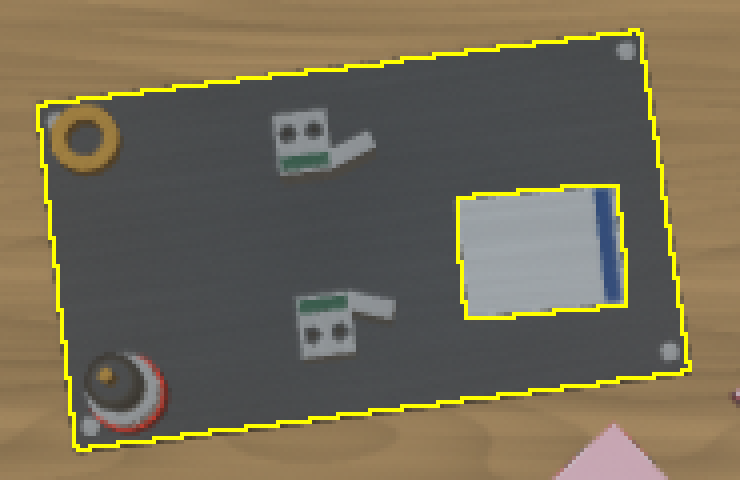

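The masks fit well. The plate measures 271×469 mm and the blank 89×119 mm, and the green strips give a gap middle that agrees within about 1.2 mm. My plan has two pushes:
1. Push the near side face with both open fingertips, which centres and squares the blank.
2. Push the stripe end with the fingers partly closed, through the gate.

```bash
cat >> h.py <<'E'
A=np.deg2rad(8.2); X=np.array([-np.sin(A),np.cos(A)]); Y=np.array([-X[1],X[0]]); G=np.array([.5335,.0450])
def g2w(x,y): return G+x*X+y*Y
def w2g(p): p=np.asarray(p)[:2]-G; return np.array([p@X,p@Y])*1000
def head(s=None):
    s=s or get_state(); M=R.from_rotvec(s["tool_rot"]).as_matrix(); return s,M
def go(xg,yg,z,zhead):  # zhead: heading of tool z in gate frame, deg
    s,M=head(); w=g2w(xg/1000,yg/1000); d=np.r_[w,z]-s["position"]
    h=np.deg2rad(zhead+98.2); zx=np.array([np.cos(h),np.sin(h),0]); xx=np.array([0,0,-1.])
    T=np.c_[xx,np.cross(zx,xx),zx]; rv=R.from_matrix(M.T@T).as_rotvec()
    print("t",s["time"],"gate now",w2g(s["position"]).round(1),"z",s["position"][2].round(4),"F",s["ft_force"].round(1))
    print("shift units tool",(M.T@d/.025).round(2),"turn units",(rv/(np.pi/2)).round(3),"deg",np.rad2deg(rv).round(1))
E
python3 - <<'E'
from h import *
s,M=head(); print(M.round(3))
print("blank",w2g([.5253,-.1249])); print("head",np.rad2deg(np.arctan2(M[1,2],M[0,2])))
for p in ([221,242],[211,180]): print(w2g(ray("top",p,.03)[0]))
print(g2w(-.167,.1))
go(-167,100,.2,0); go(-167,100,.2,180)
E
```

```text
[[-0.    -0.974  0.225]
 [-0.002  0.225  0.974]
 [-1.    -0.    -0.002]]
blank [-166.99342437   32.34882093]
head 77.0084573762674
[154.00201938  95.55188413]
[163.21769373 -96.34427984]
[ 0.45834141 -0.13455552]
t 0.1 gate now [637.1 299.6] z 0.2216 F [-0.7 -0.   0.3]
shift units tool [  0.91 -19.07 -27.1 ] turn units [-0.235 -0.001 -0.   ] deg [-21.2  -0.1  -0. ]
t 0.1 gate now [637.1 299.6] z 0.2216 F [-0.7 -0.   0.3]
shift units tool [  0.91 -19.07 -27.1 ] turn units [ 1.765 -0.     0.002] deg [ 1.588e+02 -0.000e+00  1.000e-01]
```

{"fn": "play_rows", "kwargs": {
  "targets": [
    {"claw":0,"linear":[0,-1,0],"rotation":[0.026,0,0]},
    {"claw":0,"linear":[0,-1,0],"rotation":[0.026,0,0]},
    {"claw":0,"linear":[0,-1,0],"rotation":[0.026,0,0]},
    {"claw":0,"linear":[0,-1,0],"rotation":[0.026,0,0]},
    {"claw":0,"linear":[0,-1,0],"rotation":[0.026,0,0]},
    {"claw":0,"linear":[0,-1,0],"rotation":[0.026,0,0]},
    {"claw":0,"linear":[0,-1,0],"rotation":[0.026,0,0]},
    {"claw":0,"linear":[0,-1,0],"rotation":[0.026,0,0]},
    {"claw":0,"linear":[0,-1,0],"rotation":[0.026,0,0]},
    {"claw":0,"linear":[0,-1,0],"rotation":[0.026,0,0]}
  ]
}}

```text
time: 0.93
position: [0.3873, 0.5221, 0.2163]
tool_rot: [-0.713, 1.46, 0.703]
ft_force: [0.7, 0.2, 0.2]
grip_width: 1.001
```

{"fn": "play_rows", "kwargs": {
  "targets": [
    {"claw":0,"linear":[-0.05,-1,-0.2],"rotation":[0.03,0,0]},
    {"claw":0,"linear":[-0.05,-1,-0.2],"rotation":[0.03,0,0]},
    {"claw":0,"linear":[-0.05,-1,-0.2],"rotation":[0.03,0,0]},
    {"claw":0,"linear":[-0.05,-1,-0.2],"rotation":[0.03,0,0]},
    {"claw":0,"linear":[-0.05,-1,-0.2],"rotation":[0.03,0,0]},
    {"claw":0,"linear":[-0.05,-1,-0.2],"rotation":[0.03,0,0]},
    {"claw":0,"linear":[-0.05,-1,-0.2],"rotation":[0.03,0,0]},
    {"claw":0,"linear":[-0.05,-1,-0.2],"rotation":[0.03,0,0]},
    {"claw":0,"linear":[-0.05,-1,-0.2],"rotation":[0.03,0,0]},
    {"claw":0,"linear":[-0.05,-1,-0.2],"rotation":[0.03,0,0]}
  ]
}}

```text
time: 1.77
position: [0.5219, 0.2681, 0.2283]
tool_rot: [-0.306, 1.557, 0.282]
ft_force: [0.0, 0.5, 0.6]
grip_width: 1.0
```

{"fn": "play_rows", "kwargs": {
  "targets": [
    {"claw":0,"linear":[-0.05,-1,-0.2],"rotation":[0.05,0,0]},
    {"claw":0,"linear":[-0.05,-1,-0.2],"rotation":[0.05,0,0]},
    {"claw":0,"linear":[-0.05,-1,-0.2],"rotation":[0.05,0,0]},
    {"claw":0,"linear":[-0.05,-1,-0.2],"rotation":[0.05,0,0]},
    {"claw":0,"linear":[-0.05,-1,-0.2],"rotation":[0.05,0,0]},
    {"claw":0,"linear":[-0.05,-1,-0.2],"rotation":[0.05,0,0]},
    {"claw":0,"linear":[-0.05,-1,-0.2],"rotation":[0.05,0,0]},
    {"claw":0,"linear":[-0.05,-1,-0.2],"rotation":[0.05,0,0]}
  ]
}}

```text
time: 2.43
position: [0.4977, 0.0465, 0.2425]
tool_rot: [0.231, 1.557, -0.256]
ft_force: [0.3, 0.1, 0.3]
grip_width: 0.998
```

```bash
python3 -c "
from h import *
go(-167,105,.15,180)"
```

```text
t 2.4333 gate now [ 6.6 35.2] z 0.2425 F [0.3 0.1 0.3]
shift units tool [ 3.82 -7.41  0.52] turn units [0.711 0.007 0.008] deg [64.   0.6  0.7]
```

{"fn": "play_rows", "kwargs": {
  "targets": [
    {"claw":0,"linear":[0.3,-0.62,0.45],"rotation":[0.071,0,0]},
    {"claw":0,"linear":[0.3,-0.62,0.45],"rotation":[0.071,0,0]},
    {"claw":0,"linear":[0.3,-0.62,0.45],"rotation":[0.071,0,0]},
    {"claw":0,"linear":[0.3,-0.62,0.45],"rotation":[0.071,0,0]},
    {"claw":0,"linear":[0.3,-0.62,0.45],"rotation":[0.071,0,0]},
    {"claw":0,"linear":[0.3,-0.62,0.45],"rotation":[0.071,0,0]},
    {"claw":0,"linear":[0.3,-0.62,0.45],"rotation":[0.071,0,0]},
    {"claw":0,"linear":[0.3,-0.62,0.45],"rotation":[0.071,0,0]},
    {"claw":0,"linear":[0.3,-0.62,0.45],"rotation":[0.071,0,0]},
    {"claw":0,"linear":[0.3,-0.62,0.45],"rotation":[0.071,0,0]}
  ]
}}

```text
time: 3.27
position: [0.4508, -0.1525, 0.1699]
tool_rot: [1.162, 1.229, -1.164]
ft_force: [-0.3, -0.8, -0.1]
grip_width: 1.002
```

```bash
python3 -c "
from h import *
go(-167,105,.07,180)"
```

```text
t 3.2667 gate now [-183.7  110. ] z 0.1699 F [-0.3 -0.8 -0.1]
shift units tool [ 3.99  0.13 -0.71] turn units [-0.053  0.004 -0.003] deg [-4.8  0.4 -0.2]
```

{"fn": "play_rows", "kwargs": {
  "targets": [
    {"claw":0,"linear":[0.6,0,-0.2],"rotation":[-0.03,0,0]},
    {"claw":0,"linear":[0.8,0,-0.2],"rotation":[-0.023,0,0]},
    {"claw":0,"linear":[0.8,0,-0.2],"rotation":[0,0,0]},
    {"claw":0,"linear":[0.8,0,-0.1],"rotation":[0,0,0]},
    {"claw":0,"linear":[0.6,0,0],"rotation":[0,0,0]},
    {"claw":0,"linear":[0.2,0,0],"rotation":[0,0,0]},
    {"claw":0,"linear":[0,0,0],"rotation":[0,0,0]}
  ]
}}

```text
time: 3.85
position: [0.4406, -0.1457, 0.0714]
tool_rot: [1.129, 1.256, -1.12]
ft_force: [0.4, 0.3, -0.0]
grip_width: 1.001
```

```bash
python3 -c "
from h import *
go(-167,105,.027,180)
for n in ('top','side'): cv2.imwrite('pics/%s1.png'%n,get_image(n))
a=cv2.resize(cv2.imread('pics/top1.png')[140:290,230:420],None,fx=2.6,fy=2.6);b=cv2.resize(cv2.imread('pics/side1.png')[170:320,190:370],None,fx=2.6,fy=2.6)
b=cv2.resize(b,(300,a.shape[0]));cv2.imwrite('pics/c2.png',np.hstack([a,b]))"
```

```text
t 3.85 gate now [-175.5  119.1] z 0.0714 F [ 0.4  0.3 -0. ]
shift units tool [ 1.78  0.54 -0.36] turn units [-0.019  0.    -0.005] deg [-1.7  0.  -0.4]
```

View pics/c2.png

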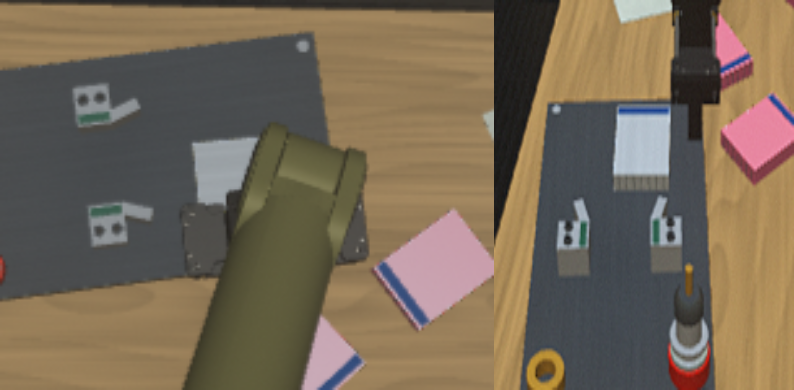

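The gripper is beside the blank's near side and clear of everything. I'll lower it and push in tool +y, which is gate −y.

{"fn": "play_rows", "kwargs": {
  "targets": [
    {"claw":0,"linear":[0.6,0,-0.18],"rotation":[-0.019,0,0.005]},
    {"claw":0,"linear":[0.6,0,-0.15],"rotation":[0,0,-0.005]},
    {"claw":0,"linear":[0.4,0,0],"rotation":[0,0,0]},
    {"claw":0,"linear":[0.12,0.2,0],"rotation":[0,0,0]},
    {"claw":0,"linear":[0,0.3,0],"rotation":[0,0,0]},
    {"claw":0,"linear":[0,0.3,0],"rotation":[0,0,0]},
    {"claw":0,"linear":[0,0,0],"rotation":[0,0,0]}
  ]
}}

```text
time: 4.53
position: [0.4695, -0.1362, 0.0359]
tool_rot: [1.114, 1.255, -1.087]
ft_force: [-0.9, -0.0, -0.1]
grip_width: 0.999
```

```bash
python3 -c "
from h import *
go(-167,60,.027,180)"
```

```text
t 4.5333 gate now [-170.3   89.1] z 0.0359 F [-0.9 -0.  -0.1]
shift units tool [ 0.38  1.16 -0.13] turn units [-0.     0.001 -0.015] deg [-0.   0.1 -1.4]
```

{"fn": "play_rows", "kwargs": {
  "targets": [
    {"claw":0,"linear":[0.2,0,0],"rotation":[0,0,-0.015]},
    {"claw":0,"linear":[0.12,0,-0.1],"rotation":[0,0,0]},
    {"claw":0,"linear":[0,0.15,0],"rotation":[0,0,0]},
    {"claw":0,"linear":[0,0.2,0],"rotation":[0,0,0]},
    {"claw":0,"linear":[0,0.2,0],"rotation":[0,0,0]},
    {"claw":0,"linear":[0,0.2,0],"rotation":[0,0,0]},
    {"claw":0,"linear":[0,0.15,0],"rotation":[0,0,0]},
    {"claw":0,"linear":[0,0.1,0],"rotation":[0,0,0]},
    {"claw":0,"linear":[0,0,0],"rotation":[0,0,0]}
  ]
}}

```text
time: 5.28
position: [0.4883, -0.1325, 0.0288]
tool_rot: [1.098, 1.284, -1.117]
ft_force: [-1.5, -1.7, -0.7]
grip_width: 1.003
```

```bash
cat >> h.py <<'E'
def blank(n,name,corner=None):
    im=get_image(n); cv2.imwrite(f"pics/{name}.png",im); b,g,r=[im[...,i].astype(int) for i in range(3)]
    roi=np.zeros(im.shape[:2],bool)
    if n=="side": roi[200:340,205:325]=1
    else: roi[148:262,196:366]=1
    blue=roi&(b-r>50)
    return im,roi,blue
E
python3 -c "
from h import *
go(-167,54,.027,180)
im,roi,bl=blank('side','s2')
c=big(bl); cv2.drawContours(im,[c],-1,(0,255,255),1)
p=ray('side',c[:,0,:],.042); g=np.array([w2g(q) for q in p]); print('blue',cv2.minAreaRect(g.astype(np.float32)))
cv2.imwrite('pics/c3.png',cv2.resize(im[190:290,200:340],None,fx=5,fy=5))"
```

```text
t 5.2833 gate now [-169.3   70.1] z 0.0288 F [-1.5 -1.7 -0.7]
shift units tool [ 0.06  0.64 -0.09] turn units [-0.002 -0.001  0.01 ] deg [-0.2 -0.1  0.9]
blue ((-215.7992706298828, -2.611989974975586), (53.749351501464844, 9.59882640838623), 88.26834869384766)
```

View pics/c3.png

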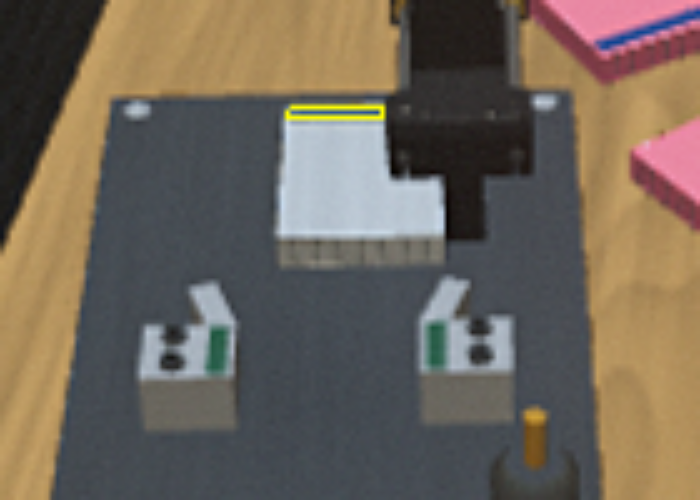

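The side view shows the blank in contact with the right finger (about crop 443,238). Its far edge is at y_g ≈ −29.5, so its centre is at about +15.5. That matches a finger half-width of 9.5 mm, so I need another 15.6 mm.

{"fn": "play_rows", "kwargs": {
  "targets": [
    {"claw":0,"linear":[0,0.2,0],"rotation":[-0.002,0,0.005]},
    {"claw":0,"linear":[0,0.2,0],"rotation":[0,0,0]},
    {"claw":0,"linear":[0,0.15,0],"rotation":[0,0,0]},
    {"claw":0,"linear":[0,0.1,0],"rotation":[0,0,0]},
    {"claw":0,"linear":[0,0.05,0],"rotation":[0,0,0]},
    {"claw":0,"linear":[0,0,0],"rotation":[0,0,0]}
  ]
}}

```text
time: 5.83
position: [0.5, -0.131, 0.0285]
tool_rot: [1.098, 1.29, -1.115]
ft_force: [-3.1, -1.6, 0.3]
grip_width: 0.994
```

```bash
python3 -c "
from h import *
go(-167,54.5,.027,180)"
```

```text
t 5.8333 gate now [-169.4   58.2] z 0.0285 F [-3.1 -1.6  0.3]
shift units tool [ 0.06  0.15 -0.1 ] turn units [-0.001 -0.003  0.012] deg [-0.1 -0.3  1.1]
```

{"fn": "play_rows", "kwargs": {
  "targets": [
    {"claw":0,"linear":[0,0.16,0],"rotation":[0,0,0]},
    {"claw":0,"linear":[0,0.12,0],"rotation":[0,0,0]},
    {"claw":0,"linear":[0,0,0],"rotation":[0,0,0]}
  ]
}}

```text
time: 6.08
position: [0.505, -0.1302, 0.0284]
tool_rot: [1.097, 1.293, -1.118]
ft_force: [-1.3, -0.6, 0.6]
grip_width: 0.999
```

```bash
python3 -c "
from h import *
go(-167,54.5,.027,180)"
```

```text
t 6.0833 gate now [-169.4   53.2] z 0.0284 F [-1.3 -0.6  0.6]
shift units tool [ 0.06 -0.05 -0.09] turn units [-0.001 -0.004  0.014] deg [-0.1 -0.4  1.3]
```

{"fn": "play_rows", "kwargs": {
  "targets": [
    {"claw":0,"linear":[0,-0.6,0],"rotation":[0,0,0]},
    {"claw":0,"linear":[-0.5,-0.5,0],"rotation":[0,0,0]},
    {"claw":0,"linear":[-1,0,0],"rotation":[0,0,0.01]},
    {"claw":0.3,"linear":[-1,0,0],"rotation":[0,0,0]},
    {"claw":0.3,"linear":[-0.5,0,0],"rotation":[-0.07,0,0]},
    {"claw":0.4,"linear":[0,0,0.5],"rotation":[-0.07,0,0]},
    {"claw":0.4,"linear":[0,0,0.5],"rotation":[-0.07,0,0]},
    {"claw":0.4,"linear":[0,0,0.5],"rotation":[-0.07,0,0]},
    {"claw":0.4,"linear":[0,0,0.5],"rotation":[-0.07,0,0]}
  ]
}}

```text
time: 6.83
position: [0.5117, -0.1749, 0.1117]
tool_rot: [0.677, 1.448, -0.645]
ft_force: [-0.1, 0.7, 1.1]
grip_width: 0.652
```

```bash
python3 -c "
from h import *
go(-255,0,.1,-90)"
```

```text
t 6.8333 gate now [-214.5   53. ] z 0.1117 F [-0.1  0.7  1.1]
shift units tool [0.52 0.87 2.51] turn units [-0.631  0.014 -0.012] deg [-56.8   1.2  -1.1]
```

{"fn": "play_rows", "kwargs": {
  "targets": [
    {"claw":0.5,"linear":[0,-0.05,0.3],"rotation":[-0.07,0.014,-0.012]},
    {"claw":0.5,"linear":[0,-0.05,0.3],"rotation":[-0.07,0,0]},
    {"claw":0.5,"linear":[0,-0.05,0.3],"rotation":[-0.07,0,0]},
    {"claw":0.5,"linear":[0,-0.05,0.3],"rotation":[-0.07,0,0]},
    {"claw":0.5,"linear":[0,-0.05,0.3],"rotation":[-0.07,0,0]},
    {"claw":0.5,"linear":[0,-0.05,0.3],"rotation":[-0.07,0,0]},
    {"claw":0.5,"linear":[0,-0.05,0.3],"rotation":[-0.07,0,0]},
    {"claw":0.5,"linear":[0,-0.05,0.3],"rotation":[-0.07,0,0]},
    {"claw":0.5,"linear":[0,-0.05,0.3],"rotation":[-0.06,0,0]},
    {"claw":0.5,"linear":[0,0,0],"rotation":[0,0,0]}
  ]
}}

```text
time: 7.67
position: [0.5877, -0.2111, 0.1177]
tool_rot: [-0.138, 1.531, 0.146]
ft_force: [-0.7, 1.5, 0.2]
grip_width: 0.501
```

Run:
```python
from h import *
go(-260,0,.1,-90)
im,roi,bl=blank('top','t3')
white=roi&(im.min(2)>120); white[:,:297]=0
c=big(white|bl); g=np.array([w2g(q) for q in ray('top',c[:,0,:],.042)])
print('blank top',cv2.minAreaRect(g.astype(np.float32)))
g=np.array([w2g(q) for q in ray('top',big(white)[:,0,:],.042)]); print('white',cv2.minAreaRect(g.astype(np.float32)))
s=get_image('side')
a=cv2.resize(im[145:265,190:375],None,fx=2.6,fy=2.6);b=cv2.resize(s[190:310,200:330],None,fx=2.3,fy=2.6)
cv2.imwrite('pics/c4.png',np.hstack([a,b]))
```

```text
t 7.6667 gate now [-261.2  -17.1] z 0.1177 F [-0.7  1.5  0.2]
shift units tool [ 0.68  0.07 -0.71] turn units [ 0.024  0.023 -0.002] deg [ 2.2  2.  -0.2]
blank top ((-161.10604858398438, -3.1176605224609375), (106.98699188232422, 89.4361343383789), 0.029947208240628242)
white ((-158.97442626953125, -3.1165504455566406), (102.72371673583984, 89.4361343383789), 0.02994721196591854)
```

View pics/c4.png

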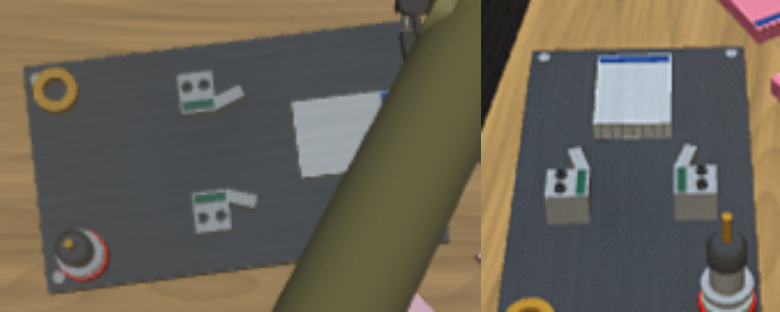

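The blank is square (0.03°) and about 2–3 mm off the middle line. The lead-in cheeks allow ±12 mm, so that will do. I'll lower the gripper behind the stripe end.

{"fn": "play_rows", "kwargs": {
  "targets": [
    {"claw":0.5,"linear":[0.3,0,-0.3],"rotation":[0.024,0.023,0]},
    {"claw":0.5,"linear":[0.8,0,-0.3],"rotation":[0,0,0]},
    {"claw":0.5,"linear":[0.8,0,0],"rotation":[0,0,0]},
    {"claw":0.5,"linear":[0.7,0,0],"rotation":[0,0,0]},
    {"claw":0.5,"linear":[0.3,0,0],"rotation":[0,0,0]},
    {"claw":0.5,"linear":[0,0,0],"rotation":[0,0,0]}
  ]
}}

```text
time: 8.27
position: [0.5721, -0.2131, 0.0449]
tool_rot: [-0.093, 1.564, 0.096]
ft_force: [0.5, 0.1, -0.2]
grip_width: 0.498
```

```bash
python3 -c "
from h import *
go(-240,-2,.028,-90)"
```

```text
t 8.2667 gate now [-260.9   -1.3] z 0.0449 F [ 0.5  0.1 -0.2]
shift units tool [0.68 0.84 0.  ] turn units [-0.015  0.003 -0.001] deg [-1.3  0.3 -0.1]
```

{"fn": "play_rows", "kwargs": {
  "targets": [
    {"claw":0.5,"linear":[0.4,0,0],"rotation":[-0.015,0.003,0]},
    {"claw":0.5,"linear":[0.25,0,0],"rotation":[0,0,0]},
    {"claw":0.5,"linear":[0,0.3,0],"rotation":[0,0,0]},
    {"claw":0.5,"linear":[0,0.3,0],"rotation":[0,0,0]},
    {"claw":0.5,"linear":[0,0.25,0],"rotation":[0,0,0]},
    {"claw":0.5,"linear":[0,0.25,0],"rotation":[0,0,0]},
    {"claw":0.5,"linear":[0,0.25,0],"rotation":[0,0,0]},
    {"claw":0.5,"linear":[0,0.25,0],"rotation":[0,0,0]},
    {"claw":0.5,"linear":[0,0.25,0],"rotation":[0,0,0]},
    {"claw":0.5,"linear":[0,0.25,0],"rotation":[0,0,0]}
  ]
}}

```text
time: 9.1
position: [0.5661, -0.1604, 0.0312]
tool_rot: [-0.114, 1.562, 0.107]
ft_force: [-0.0, -1.4, -0.6]
grip_width: 0.5
```

```bash
python3 -c "
from h import *
go(-185,-2,.028,-90)"
```

```text
t 9.1 gate now [-208.   -3.] z 0.0312 F [-0.  -1.4 -0.6]
shift units tool [ 0.12  0.92 -0.04] turn units [-0.001  0.004  0.003] deg [-0.1  0.3  0.3]
```

{"fn": "play_rows", "kwargs": {
  "targets": [
    {"claw":0.5,"linear":[0.05,0.25,-0.02],"rotation":[0,0,0]},
    {"claw":0.5,"linear":[0.05,0.25,-0.02],"rotation":[0,0,0]},
    {"claw":0.5,"linear":[0,0.25,0],"rotation":[0,0,0]},
    {"claw":0.5,"linear":[0,0.25,0],"rotation":[0,0,0]},
    {"claw":0.5,"linear":[0,0.25,0],"rotation":[0,0,0]},
    {"claw":0.5,"linear":[0,0.25,0],"rotation":[0,0,0]},
    {"claw":0.5,"linear":[0,0.2,0],"rotation":[0,0,0]},
    {"claw":0.5,"linear":[0,0,0],"rotation":[0,0,0]}
  ]
}}

```text
time: 9.77
position: [0.561, -0.1172, 0.0314]
tool_rot: [-0.119, 1.555, 0.102]
ft_force: [0.8, -2.0, -0.5]
grip_width: 0.498
```

Run:
```python
from h import *
go(-140,-2,.028,-90)
im,roi,bl=blank('top','t4'); s=get_image('side')
white=roi&(im.min(2)>120); white[:,:285]=0
a=cv2.resize(im[145:265,230:355],None,fx=3,fy=3,interpolation=cv2.INTER_CUBIC);b=cv2.resize(s[200:290,215:315],None,fx=4,fy=4,interpolation=cv2.INTER_CUBIC)
cv2.imwrite('pics/c5.png',np.hstack([a,b]))
```

```text
t 9.7667 gate now [-164.5   -4. ] z 0.0314 F [ 0.8 -2.  -0.5]
shift units tool [ 0.12  0.98 -0.09] turn units [-0.001  0.007  0.007] deg [-0.1  0.7  0.7]
```

View pics/c5.png

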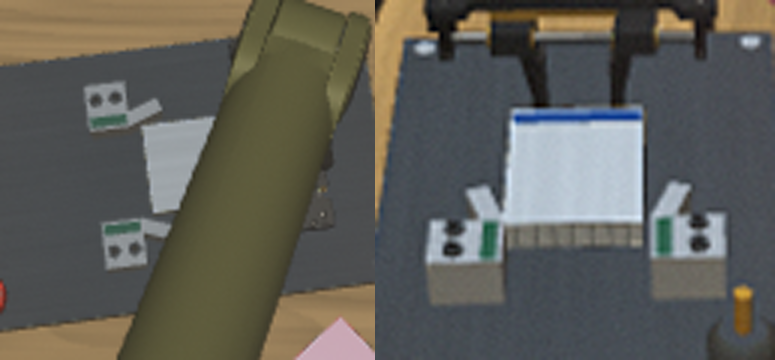

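The blank's front is entering the cheeks square, about 2–3 mm towards the −y side (left in the side view: blank edge at crop 507 against the jaw at 503, and 643 against 653 on the right). I'll go on slowly and watch the force.

{"fn": "play_rows", "kwargs": {
  "targets": [
    {"claw":0.5,"linear":[0.05,0.18,-0.06],"rotation":[0,0.004,0.004]},
    {"claw":0.5,"linear":[0.03,0.18,-0.04],"rotation":[0,0,0]},
    {"claw":0.5,"linear":[0,0.18,-0.04],"rotation":[0,0,0]},
    {"claw":0.5,"linear":[0,0.18,-0.02],"rotation":[0,0,0]},
    {"claw":0.5,"linear":[0,0.18,-0.02],"rotation":[0,0,0]},
    {"claw":0.5,"linear":[0,0.18,0],"rotation":[0,0,0]}
  ]
}}

```text
time: 10.37
position: [0.5543, -0.1014, 0.031]
tool_rot: [-0.116, 1.558, 0.091]
ft_force: [0.6, -3.3, 0.1]
grip_width: 0.504
```

```bash
python3 -c "
from h import *
go(-100,0,.028,-90)"
```

```text
t 10.3667 gate now [-147.9    0.3] z 0.031 F [ 0.6 -3.3  0.1]
shift units tool [ 0.09  1.92 -0.01] turn units [-0.007  0.006  0.01 ] deg [-0.6  0.5  0.9]
```

{"fn": "play_rows", "kwargs": {
  "targets": [
    {"claw":0.5,"linear":[0.03,0.2,0],"rotation":[-0.006,0,0.005]},
    {"claw":0.5,"linear":[0.03,0.2,0],"rotation":[0,0,0]},
    {"claw":0.5,"linear":[0,0.2,0],"rotation":[0,0,0]},
    {"claw":0.5,"linear":[0,0.2,0],"rotation":[0,0,0]},
    {"claw":0.5,"linear":[0,0.2,0],"rotation":[0,0,0]}
  ]
}}

```text
time: 10.78
position: [0.5522, -0.0799, 0.0309]
tool_rot: [-0.118, 1.556, 0.1]
ft_force: [0.1, -4.7, 0.8]
grip_width: 0.504
```

```bash
python3 -c "
from h import *
go(-100,0,.028,-90)
im,roi,bl=blank('top','t5'); s=get_image('side')
cv2.imwrite('pics/c6.png',cv2.resize(s[205:280,215:315],None,fx=6,fy=6,interpolation=cv2.INTER_CUBIC))"
```

```text
t 10.7833 gate now [-126.3   -0.7] z 0.0309 F [ 0.1 -4.7  0.8]
shift units tool [ 0.1   1.05 -0.03] turn units [-0.003  0.007  0.008] deg [-0.2  0.7  0.7]
```

View pics/c6.png

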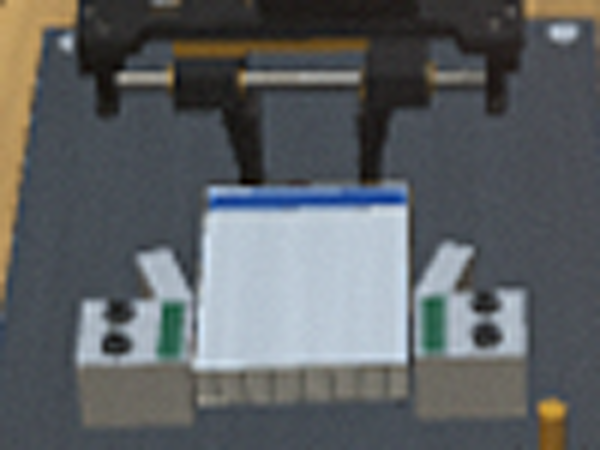

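The front is inside the gap, square, with only about 5 N on the wrist. I'll carry on.

{"fn": "play_rows", "kwargs": {
  "targets": [
    {"claw":0.5,"linear":[0.02,0.25,-0.01],"rotation":[0,0.004,0.004]},
    {"claw":0.5,"linear":[0,0.25,-0.01],"rotation":[0,0,0]},
    {"claw":0.5,"linear":[0,0.25,-0.01],"rotation":[0,0,0]},
    {"claw":0.5,"linear":[0,0.25,0],"rotation":[0,0,0]},
    {"claw":0.5,"linear":[0,0.25,0],"rotation":[0,0,0]},
    {"claw":0.5,"linear":[0,0.25,0],"rotation":[0,0,0]},
    {"claw":0.5,"linear":[0,0.25,0],"rotation":[0,0,0]},
    {"claw":0.5,"linear":[0,0.25,0],"rotation":[0,0,0]}
  ]
}}

```text
time: 11.55
position: [0.5444, -0.0277, 0.0306]
tool_rot: [-0.114, 1.561, 0.103]
ft_force: [0.0, -4.2, 1.7]
grip_width: 0.503
```

```bash
python3 -c "
from h import *
go(30,0,.028,-90)"
```

```text
t 11.55 gate now [-73.5  -0.4] z 0.0306 F [ 0.  -4.2  1.7]
shift units tool [ 0.07  4.14 -0.04] turn units [-0.003  0.004  0.005] deg [-0.3  0.4  0.4]
```

{"fn": "play_rows", "kwargs": {
  "targets": [
    {"claw":0.5,"linear":[0,0.25,-0.02],"rotation":[-0.003,0,0]},
    {"claw":0.5,"linear":[0,0.25,0],"rotation":[0,0,0]},
    {"claw":0.5,"linear":[0,0.25,0],"rotation":[0,0,0]},
    {"claw":0.5,"linear":[0,0.25,0],"rotation":[0,0,0]},
    {"claw":0.5,"linear":[0,0.25,0],"rotation":[0,0,0]},
    {"claw":0.5,"linear":[0,0.25,0],"rotation":[0,0,0]},
    {"claw":0.5,"linear":[0,0.25,0],"rotation":[0,0,0]},
    {"claw":0.5,"linear":[0,0.25,0],"rotation":[0,0,0]}
  ]
}}

```text
time: 12.22
position: [0.5358, 0.0268, 0.0306]
tool_rot: [-0.119, 1.561, 0.107]
ft_force: [1.4, -5.7, 2.8]
grip_width: 0.498
```

```bash
python3 -c "
from h import *
go(30,0,.028,-90)"
```

```text
t 12.2167 gate now [-18.4   0.3] z 0.0306 F [ 1.4 -5.7  2.8]
shift units tool [0.09 1.94 0.01] turn units [0.001 0.004 0.005] deg [0.1 0.3 0.4]
```

{"fn": "play_rows", "kwargs": {
  "targets": [
    {"claw":0.5,"linear":[0,0.25,0],"rotation":[0,0,0]},
    {"claw":0.5,"linear":[0,0.25,0],"rotation":[0,0,0]},
    {"claw":0.5,"linear":[0,0.25,0],"rotation":[0,0,0]},
    {"claw":0.5,"linear":[0,0.25,0],"rotation":[0,0,0]},
    {"claw":0.5,"linear":[0,0.25,0],"rotation":[0,0,0]},
    {"claw":0.5,"linear":[0,0.2,0],"rotation":[0,0,0]},
    {"claw":0.5,"linear":[0,0.15,0],"rotation":[0,0,0]},
    {"claw":0.5,"linear":[0,0,0],"rotation":[0,0,0]}
  ]
}}

```text
time: 12.88
position: [0.5289, 0.0715, 0.0306]
tool_rot: [-0.12, 1.562, 0.108]
ft_force: [1.0, -3.7, 1.0]
grip_width: 0.502
```

```bash
python3 -c "
from h import *
go(30,0,.028,-90)"
```

```text
t 12.8833 gate now [26.9  0.7] z 0.0306 F [ 1.  -3.7  1. ]
shift units tool [0.1  0.13 0.03] turn units [0.001 0.003 0.005] deg [0.1 0.3 0.5]
```

The blank's centre should now be near x_g ≈ +96. I'll back off straight, rise and check.

{"fn": "play_rows", "kwargs": {
  "targets": [
    {"claw":0.5,"linear":[0,-0.3,0],"rotation":[0,0,0]},
    {"claw":0.5,"linear":[0,-0.4,0],"rotation":[0,0,0]},
    {"claw":0.5,"linear":[-0.6,0,0],"rotation":[0,0,0]},
    {"claw":0.5,"linear":[-1,0,0],"rotation":[0,0,0]},
    {"claw":0.5,"linear":[-1,0,0],"rotation":[0,0,0]},
    {"claw":0.5,"linear":[-1,-0.5,0],"rotation":[0,0,0]},
    {"claw":0.5,"linear":[-0.5,-1,0],"rotation":[0,0,0]},
    {"claw":0.5,"linear":[0,-1,0],"rotation":[0,0,0]},
    {"claw":0.5,"linear":[0,-0.5,0],"rotation":[0,0,0]},
    {"claw":0.5,"linear":[0,0,0],"rotation":[0,0,0]}
  ]
}}

```text
time: 13.72
position: [0.5361, -0.0172, 0.133]
tool_rot: [-0.114, 1.575, 0.125]
ft_force: [0.0, -1.0, -0.3]
grip_width: 0.499
```

Run:
```python
from h import *
go(30,0,.15,-90)
im,roi,bl=blank('top','t6'); s=get_image('side'); cv2.imwrite('pics/s6.png',s)
white=roi&(im.min(2)>110); white[:170]=0;white[:,:205]=0;white[:,262:]=0
g=np.array([w2g(q) for q in ray('top',big(white|(bl&(np.arange(640)<262)))[:,0,:],.042)]); print('blank',cv2.minAreaRect(g.astype(np.float32)),g.min(0),g.max(0))
a=cv2.resize(im[145:265,190:345],None,fx=3,fy=3);b=cv2.resize(s[210:330,205:325],None,fx=2.7,fy=3)
cv2.imwrite('pics/c7.png',np.hstack([a,b]))
```

```text
t 13.7167 gate now [-62.    6.3] z 0.133 F [ 0.  -1.  -0.3]
shift units tool [-0.65  3.68  0.28] turn units [ 0.006 -0.005 -0.005] deg [ 0.5 -0.4 -0.4]
blank ((99.71546936035156, 0.8839225769042969), (119.65782165527344, 89.34756469726562), 0.13891826570034027) [ 39.82380281 -43.87507325] [159.54818965  45.50359814]
```

View pics/c7.png

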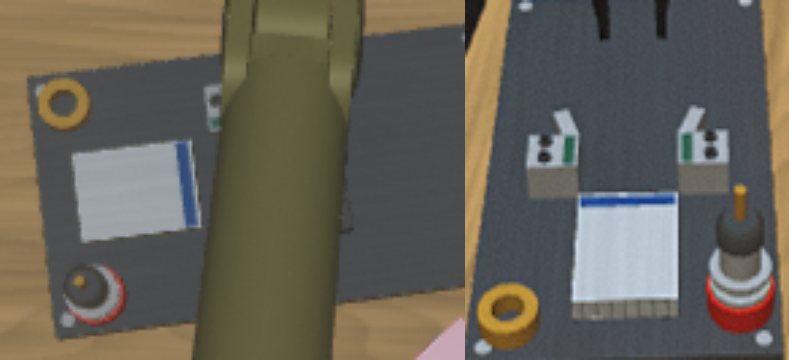

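The blank lies flat beyond the jaws, centred at x_g ≈ 99.7 mm, y_g ≈ 0.9 mm and turned 0.1°. The ring and holder look where they were, and the gripper is up and clear. I'm handing the job in.

```bash
python3 -c "
from bench import *
print(close_job())"
```

```text
the job is handed in; nothing more can be done
None
```

The blank went through the go gate and the job is handed in at about 14 s of the 67 s allowed; the hand-in reports no verdict.

I squared and centred the blank by pushing its near side face with both open fingertips. I then pushed the stripe end through the gap with the fingers half closed. The wrist force readings, taken at the end of each move, never went above about 7 N.

**Last check (top camera):**
- **Position:** the blank's centre is about 100 mm past the middle of the gap and 1 mm off the middle line, turned about 0.1°. That is inside the 81–190 mm and ±60 mm limits.
- **Flatness:** the blank looks flat in both views. I did not measure its height or tilt.
- **Gripper:** it was raised clear with no contact force.
- **Other items:** the ring and tool holder looked unmoved. I did not recheck the deburring tool, but the gripper was never lowered near it.

**One disagreement:** after the side push, the camera put the blank about 3 mm off the middle line, while the arm's own position implied about 1.3 mm. The lead-in cheeks took this up without trouble.

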